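# Unclamp a flange on a tilted turntable: left-hand nut and C-washer

### The job

Release the round flange on the tilted turntable. The winged clamp nut in its middle has a left-hand thread, so slacken it clockwise by a good half turn, until its foot has lifted out of the C-washer; then draw the C-washer out from under it by its upright pin and lay it flat, pin up, in the large compartment of the steel parts tray, without dropping it. Leave the drinking glass, the tape measure and the things in the tray where they are.

Things in the scene. Friction and masses are not known exactly. Their poses are not given: they have to be found in the camera images.
- positioner: Grey bench positioner, fixed to the bench, its front with the control panel turned away from the robot: base 240 x 260 x 61 mm. Between two cheeks sits a drive head with a 200 mm turntable, whose spindle leans 26 degrees from vertical to the front (its -x). The drive is locked: the turntable stays put. On it lies a grey flange, 172 mm across, 8 mm thick. Origin: middle of the base on the bench; z up.
- nut_grip (a point): Middle of the clamp nut's bar, on the spindle's axis. Bright steel nut on the stud, it cannot come off: collar 44 mm across and 7 mm high, hub up to 13 mm, on it a straight flat-sided bar 60 mm long and 16 mm thick, 13 to 44 mm above the C-washer's upper face. This point is 30 mm above that face when tight. z: outward along the spindle; x: along the bar (its angle differs each time).
- clamp_nut (a joint): Turn of the nut, rad. 0 is tight; it grows, and the nut loosens, clockwise as seen from outside looking down the spindle onto it (left-hand thread). Starts at 0 to 0.25; counter-clockwise it stops hard at 0. Stiff (0.1 N m), stays where left, rises 12 mm a turn, up to 9.5 rad. Its nose (30 mm across, 3.5 mm long) sits in a recess of the C-washer and locks it till about 1.8 rad.
- c_washer: Loose black steel C-washer, 0.4 kg, flat on the flange under the nut: disc 80 mm across, 8 mm thick, with a 19 mm slot open to its -x that straddles the 16 mm stud; a flat tail 26 mm wide ends 86 mm from the middle at +x, up the slope, on the robot's side. Origin: middle of the disc's underside; z outward along the spindle. It comes out by sliding some 65 mm along +x in its own plane, then it can be lifted off.
- washer_pin (a point): Point on the axis of the round bright pin by which the C-washer is drawn, 34 mm above the washer's underside. The pin, 16 mm thick, stands square on the tail 76 mm from the disc's middle, from 8 to 58 mm above the underside; axes as the C-washer's. The nut's bar sweeps to 46 mm from its axis.
- stud_foot (a point): Foot of the 16 mm stud, on the spindle's axis, level with the flange's upper face, on which the C-washer lies; z outward along the spindle.
- tray_large (a point): Middle of the floor of the large, empty compartment of an open steel tray, which stands fixed beside the positioner, on its left or right. Tray 200 x 300 mm (x, y), walls 34 mm high, 3 mm thick. A wall across it leaves this compartment, 194 mm in x by 206 mm in y, and a small one at +y with a spacer and a bolt in it. z up; the floor is 3 mm above the bench.
- spacer: Loose steel ring, 52 mm across, 28 mm high, in the small compartment; leave it. Origin: centre of its underside.
- bolt: Loose dark steel bolt, 85 mm long, lying in the small compartment; leave it.
- tumbler: Drinking glass standing on the bench between and beyond the positioner and the tray, 72 mm across, 105 mm high; leave it standing. Origin: centre of its foot.
- tape: Tape measure, 72 x 42 x 66 mm, standing on the bench between the robot and the work; leave it. Origin: centre of its foot.
Mind the look-alikes: they are no part of the job. Of the things like the c_washer, leave any that is orange or red; of the rest the larger one is meant.

How it is judged:
On the way, in this order (a step that is already met when the one before it is completed fails the run):
1. the nut is slackened clockwise while the C-washer is still round the stud (value of joint clamp_nut above 2 rad and distance between c_washer and stud_foot below 0.012 m), for 0.2 s.
2. the C-washer is off the stud (distance between c_washer and stud_foot above 0.075 m), for 0.1 s.
At the end, for the whole second after the job is handed in: the C-washer lies flat, pin up (within 0.06 rad) and at rest on the floor of the tray's large compartment (underside within 5 mm of it), and the clamp nut is still slackened by more than 2.0 rad (value of joint clamp_nut above 2 rad and x of c_washer in the frame of tray_large between -0.09 and 0.09 m and y of c_washer in the frame of tray_large between -0.095 and 0.095 m and z of c_washer in the frame of tray_large between -0.004 and 0.005 m and angle between c_washer's own z axis and vertical below 0.06 rad and linear speed of c_washer below 0.02 m/s); the robot touches nothing.
It fails at once if the C-washer is dropped (moves faster than 0.7 m/s with no finger on it) (linear speed of c_washer above 0.7 m/s and contact force between the fingers and c_washer below 0.3 N).
It fails at once if the glass is tipped or moved by over 30 mm (angle between tumbler's own z axis and vertical above 0.4 rad or distance of tumbler from where it was at the start of the episode above 0.03 m).
It fails at once if the tape measure, the spacer or the bolt is moved by over 30 mm (distance of any of tape, spacer, bolt from where it was at the start of the episode above 0.03 m).
It also fails if it takes over 72 s, if anything falls off the work surface, if the arm or the gripper's body presses on something with over 40 N, if the wrist force passes 120 N, or if a joint passes its speed limit or range.

### The arm

A 7-joint arm with a two-finger parallel gripper is mounted at the origin on the work surface. World frame = base frame: x ahead of the robot, y to its left, z up, the work surface at z = 0. Lengths are in m, angles in rad, forces in N, time in s.
With the tool pointing down it reaches from about 0.4 to 0.875 m from the base axis. Payload 19.3 kg.
Tool frame: the origin (TCP) lies midway between the tips of the shut fingers; the grasp point (between the pads) lies 19 mm behind it; z points along the fingers, y is the line along which they close (so a half turn about z gives the same grasp; the last joint's range is limited). The gripper opens to 85 mm and grips with 20 to 120 N. Pads are 22 mm wide; open, the fingers measure 114 mm over their backs; the gripper's body (76 mm by 85 mm) begins 54 mm behind the grasp point. The pads swing forward as they close: fully open they stand 13 mm farther back than shut.
Start: joints at [-1.391, 0.521, -0.036, 1.599, 0.021, 1.021, -0.113], TCP at [0.155, 0.606, 0.231] pointing down, gripper open.
Joint ranges: [-2.91, 2.91], [-0.3, 2.13], [-1.5, 1.42], [0.17, 2.43], [-1.26, 4.41], [0.16, 1.93], [-2.52, 2.52]. Speed limits (rad/s): [1.89, 1.89, 2.39, 2.39, 3.01, 3.01, 3.01].

### API

Orientations are given as [roll, pitch, yaw] about the fixed x, y, z axes, in that order (R = Rz(yaw) Ry(pitch) Rx(roll)).
In Python, from workcell import * gives the robot as it stands. The module is installed in compiled form; this text tells all that it offers.
- The arm moves only by the tool play_rows, never from a script. Its argument "deltas" is a list of rows, each a list of 7 numbers: the shift along the tool's x, y, z in units of 500 mm (1.0 is 500 mm), then the turn, a rotation vector about the tool's x, y, z in units of 120 degrees (1.0 is 120 degrees), then the closure, from 0 (fully open) to 1 (shut). A call has 1 to 10 rows; each row is the pose to reach, as a shift and turn from the pose commanded when the call began, along the tool's axes at that moment; what a row does not reach only later rows make up. A row lasts 1/10 s, in which the tool goes at most 50 mm and 8.59 degrees, less where a joint would pass 70% of its speed; a pose out of reach is approached as far as the arm can. A call with a number of a shift or a turn outside -1 to 1 is refused whole. A call with a gripper value outside its range is refused whole. The fingers move at their own pace and stop on an object; "newtons" is the grip in N (left out, the last holds). Time passes only in rows, so rows that repeat a pose let the fingers close. It gives the time, the measured TCP pose, the force, the opening and the grip force at its end, in the units of the state.
- observe(): the state, without advancing time (a new reading comes with each control period).
- grab_frame(name): name is "scene" or "side" or "wrist"; returns the picture (480x640x3 uint8, red, green, blue); there is no depth.
- get_calibration(name): a dict with "fovy" (degrees; the focal length in pixels is half the picture's height over the tangent of half this angle, whatever the lens; pixels are square), "cx", "cy" (the principal point, pixels), "xyz" and "rotation" of the camera in the world. Camera axes: x right, y down, z forward; pixel columns grow to the right and rows downward; lengths in m; the calibration is good to about 2 mm. The wrist camera is an equidistant fisheye: a pixel r from the principal point sees the ray r / f radians off the axis. A picture is of the moment at which its call begins: read the wrist's pose just before it. get_calibration takes no time and is no camera call; for the wrist camera it gives the pose at the moment of the call.
- job_done(): hands the job in; it is judged then, once.
The state is a dict: "clock": time; "qpos": joint angles; "qd": joint speeds; "joint_efforts": joint torques, N m; "position": TCP position; "tool_rot": TCP orientation; "force": force on the tool from outside, world axes, zero at the start; "moment": the same for the moment, N m; "grip_width": finger opening in m; "finger_force": force on a finger pad.
Only numpy, scipy, OpenCV 4.12 (cv2) and the standard library are available. Lean on these libraries where they do the work, as an engineer would, in place of code of your own. Each camera call takes 0.05 s, during which the arm holds its last target. There are 200 camera calls.

## Working session

There is one attempt and no reset: what is moved stays moved. The work goes in short steps, Python scripts to look and compute and a tool call to move; the robot and the scene stay as the last step left them, time stands still between calls to the robot, and variables do not carry over. Pictures are saved under pics/ and viewed, at most 10 in all, crops included, and the job is handed in when it is done.

Besides the shell and the picture viewer there is one more tool, called after ">>>" as name(argument=value, ...) on one line, values as JSON. play_rows: Moves the arm, as the interface text tells. Its arguments: {"type":"object","properties":{"deltas":{"type":"array"},"newtons":{"type":"number"}},"required":["deltas"]}

```bash
mkdir -p pics
python3 - <<'E'
from workcell import *
import cv2,numpy as np
o=observe();print(o)
for n in("scene","side","wrist"):
    c=get_calibration(n);print(n,c)
    f=grab_frame(n);cv2.imwrite(f"pics/{n}0.png",f[:,:,::-1])
E
```

```text
{'clock': 0.0, 'qpos': array([-1.39120829,  0.52202584, -0.03634643,  1.59998506,  0.02118549,
        1.02111132, -0.11280804]), 'qd': array([ 0.00139818,  0.00168097,  0.00071183,  0.00058869, -0.00109095,
       -0.00125791, -0.00037625]), 'joint_efforts': array([ 1.13726178e-04, -9.27119780e+01,  1.98019199e+00, -3.69927263e+01,
        1.78764848e-02,  8.13331601e-03,  2.96864425e-05]), 'position': array([0.15443749, 0.60527418, 0.23072636]), 'tool_rot': array([-3.14044895e+00,  6.00429050e-05,  2.89179513e+00]), 'force': array([-0.73650053, -0.83413752, -0.44388302]), 'moment': array([ 0.00654217, -0.04838152,  0.01007942]), 'finger_force': 0.0, 'grip_width': 0.08549551043731574}
scene {'fovy': 50.29685940374151, 'cx': 321.72873768826594, 'cy': 242.11699676347857, 'xyz': array([1.11158261, 0.64444511, 0.96056775]), 'rotation': array([-2.27943107, -0.02036623,  2.40218682])}
side {'fovy': 46.9080731074837, 'cx': 323.82845390945073, 'cy': 242.60523791670087, 'xyz': array([-0.03659644, -0.66316392,  0.95108595]), 'rotation': array([-2.33956153,  0.00991123, -0.6676762 ])}
wrist {'fovy': 65.70646984690485, 'cx': 325.540097430829, 'cy': 232.9151878455164, 'xyz': array([0.07951322, 0.62365442, 0.37433864]), 'rotation': array([2.83439285e+00, 1.59263667e-03, 1.31935099e+00])}
```

View pics/scene0.png

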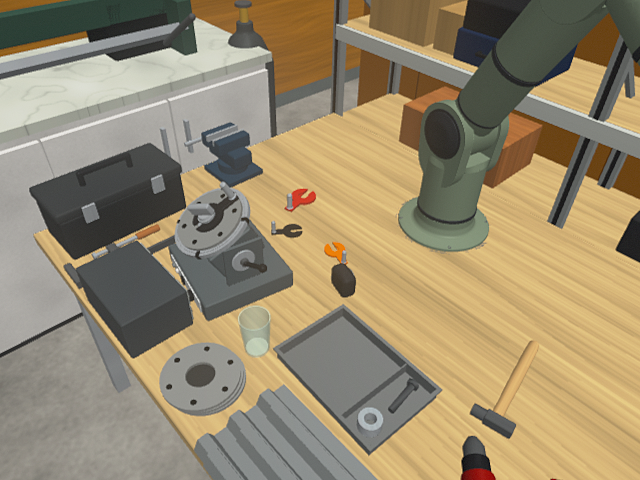

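View pics/side0.png

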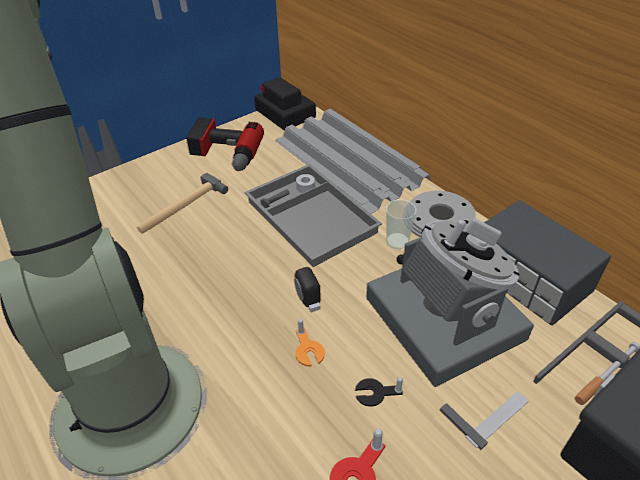

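The scene view shows the positioner (around 225,235), with the nut and washer at about (215,205), and the tray at (350,370). In the side view, the turntable is at (470,250), the tray at (310,215) and the tape at (307,288). I'll enlarge both.

Run:
```python
import cv2,numpy as np
a=cv2.imread('pics/scene0.png')[170:320,160:300]; b=cv2.imread('pics/side0.png')[190:390,360:540]
a=cv2.resize(a,(400,429),interpolation=cv2.INTER_CUBIC); b=cv2.resize(b,(400,444),interpolation=cv2.INTER_CUBIC)
im=np.zeros((444,800,3),np.uint8); im[:429,:400]=a; im[:,400:]=b
cv2.imwrite('pics/crop1.png',im)
```

```text
(no output)
```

View pics/crop1.png

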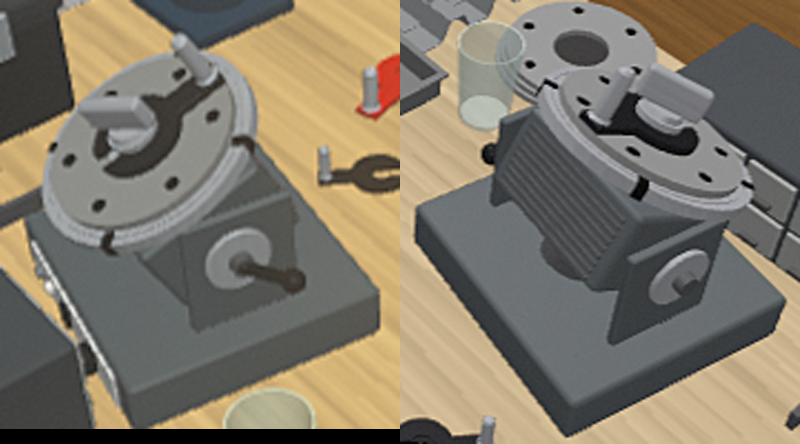

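Pin top is at scene (224,185) and side (462,222); base corners and tray corners are readable in both views.

```bash
cat > h.py <<'E'
from workcell import *
import numpy as np, cv2
from scipy.spatial.transform import Rotation as R
def ray(c,u,v,fish=False):
    f=240/np.tan(np.radians(c['fovy']/2)); x,y=u-c['cx'],v-c['cy']
    if fish:
        r=np.hypot(x,y); t=r/f; d=np.array([x/r*np.sin(t),y/r*np.sin(t),np.cos(t)])
    else: d=np.array([x/f,y/f,1.])
    d/=np.linalg.norm(d)
    return np.array(c['xyz']),R.from_euler('xyz',c['rotation']).apply(d)
def plane(c,u,v,p0,n=(0,0,1),fish=False):
    o,d=ray(c,u,v,fish); n=np.array(n); return o+d*np.dot(np.array(p0)-o,n)/np.dot(d,n)
def tri(r1,r2):
    (a,d),(b,e)=r1,r2
    s=np.linalg.lstsq(np.c_[d,-e],b-a,rcond=None)[0]
    p,q=a+d*s[0],b+e*s[1]; return (p+q)/2,np.linalg.norm(p-q)
def proj(c,P,fish=False):
    f=240/np.tan(np.radians(c['fovy']/2)); q=R.from_euler('xyz',c['rotation']).inv().apply(np.array(P)-c['xyz'])
    if fish:
        r=np.hypot(q[0],q[1]); t=np.arctan2(r,q[2]); return np.array([c['cx']+f*t*q[0]/r,c['cy']+f*t*q[1]/r])
    return np.array([c['cx']+f*q[0]/q[2],c['cy']+f*q[1]/q[2]])
E
python3 - <<'E'
from h import *
np.set_printoptions(precision=4,suppress=True)
S=get_calibration('scene');D=get_calibration('side')
print('pintop',tri(ray(S,224.6,184.8),ray(D,462.2,222.4)))
print('pinbase',tri(ray(S,232.8,198),ray(D,450,241.8)))
for p in[(366.8,286.8),(436.5,372.3),(532.4,325)]:print('baseD',plane(D,*p,(0,0,.061)))
for p in[(293,272.6),(205.5,307.6),(170.5,250.5)]:print('baseS',plane(S,*p,(0,0,.061)))
for p in[(344,306),(277,350),(371,452),(440,390)]:print('trayS',plane(S,*p,(0,0,.034)))
for p in[(248,192),(314,262),(379,228),(316,166)]:print('trayD',plane(D,*p,(0,0,.034)))
print('tumbler',plane(S,257,350,(0,0,0)),plane(D,397,243,(0,0,0)),'tape',plane(D,312,300,(0,0,0)))
E
```

```text
pintop (array([ 0.6053, -0.2314,  0.2856]), np.float64(0.008746383439359493))
pinbase (array([ 0.5897, -0.2261,  0.2431]), np.float64(0.006960650705608324))
baseD [ 0.5137 -0.0992  0.061 ]
baseD [ 0.4747 -0.3387  0.061 ]
baseD [ 0.7041 -0.382   0.061 ]
baseS [ 0.5251 -0.079   0.061 ]
baseS [ 0.7545 -0.1234  0.061 ]
baseS [ 0.7138 -0.3548  0.061 ]
trayS [0.4891 0.0704 0.034 ]
trayS [0.6935 0.066  0.034 ]
trayS [0.709  0.3691 0.034 ]
trayS [0.5027 0.3724 0.034 ]
trayD [0.5064 0.3634 0.034 ]
trayD [0.486  0.0508 0.034 ]
trayD [0.6804 0.0427 0.034 ]
trayD [0.7163 0.3415 0.034 ]
tumbler [0.7127 0.0142 0.    ] [0.7046 0.0005 0.    ] tape [ 0.4301 -0.0134  0.    ]
```

```bash
cat >> h.py <<'E'
np.set_printoptions(precision=4,suppress=True)
def pose(): o=observe(); return np.array(o['position']),R.from_euler('xyz',o['tool_rot']),o
def frame(n,x):
    z=-np.array(n)/np.linalg.norm(n); x=np.array(x)-np.dot(x,z)*z; x/=np.linalg.norm(x)
    return R.from_matrix(np.c_[x,np.cross(z,x),z])
def rel(p,Rt,p0,R0):
    return np.r_[R0.inv().apply(np.array(p)-p0)/.5,(R0.inv()*Rt).as_rotvec()/np.radians(120)]
b=np.array([.983,-.186,0]); s,c_=np.sin(np.radians(26)),np.cos(np.radians(26))
N=b*s+[0,0,c_]; U=-b*c_+[0,0,s]
E
python3 - <<'E'
from h import *
p,r,o=pose(); w=np.array([.45,.15,.42]); T=frame(N,U)
print(rel(w,r,p,r), rel([.722,-.251,.345],T,w,r), rel([.722,-.251,.345],T,p,r))
E
```

```text
[-0.7979 -0.7367 -0.3776  0.      0.      0.    ] [-0.7254 -0.6425  0.1506  0.0064  0.2167 -0.0296] [-1.5233 -1.3792 -0.227   0.0064  0.2167 -0.0296]
```

>>> play_rows(deltas=[[-0.08,-0.07,-0.08,0,0,0,0],[-0.16,-0.14,-0.16,0,0,0,0],[-0.24,-0.21,-0.24,0,0,0,0],[-0.32,-0.28,-0.32,0,0,0,0],[-0.4,-0.36,-0.38,0,0,0,0],[-0.48,-0.43,-0.38,0,0,0,0],[-0.56,-0.5,-0.38,0,0,0,0],[-0.64,-0.58,-0.38,0,0,0,0],[-0.72,-0.66,-0.38,0,0,0,0],[-0.8,-0.74,-0.38,0,0,0,0]])

```text
clock: 1.15
position: [0.4005, 0.2295, 0.4174]
tool_rot: [3.141, 0.0, 2.892]
force: [1.3, -0.1, -0.4]
grip_width: 0.0857
finger_force: 0.0
```

Run:
```python
from h import *
p,r,o=pose(); T=frame(N,U); print(o['clock'],p,o['tool_rot'],o['qpos'],o['force'])
print(rel([.722,-.251,.345],T,p,r))
```

```text
1.15 [0.4005 0.2295 0.4174] [3.141  0.0002 2.8918] [-0.8376  0.0897  0.2079  1.7312 -0.0193  1.3221  0.6952] [ 1.2651 -0.144  -0.4169]
[-0.8605 -0.7724  0.1445  0.0071  0.2168 -0.0294]
```

>>> play_rows(deltas=[[-0.08,-0.07,0,0,0.02,0,0],[-0.16,-0.14,0,0,0.04,-0.01,0],[-0.24,-0.21,0,0,0.06,-0.01,0],[-0.32,-0.28,0,0,0.08,-0.01,0],[-0.4,-0.35,0,0,0.1,-0.01,0],[-0.48,-0.43,0.02,0,0.13,-0.02,0],[-0.56,-0.5,0.05,0,0.16,-0.02,0],[-0.64,-0.58,0.08,0,0.18,-0.02,0],[-0.72,-0.66,0.11,0,0.2,-0.03,0],[-0.86,-0.77,0.14,0.01,0.22,-0.03,0]])

```text
clock: 2.15
position: [0.655, -0.1602, 0.3606]
tool_rot: [-3.134, -0.42, 2.956]
force: [-0.2, 0.2, -2.4]
grip_width: 0.0852
finger_force: 0.0
```

>>> play_rows(deltas=[[0,0,0,0,0,0,0]])

```text
clock: 2.25
position: [0.6544, -0.1566, 0.364]
tool_rot: [-3.14, -0.417, 2.962]
force: [-0.6, 0.3, 0.7]
grip_width: 0.0855
finger_force: 0.0
```

Run:
```python
from h import *
p,r,o=pose(); T=frame(N,U); print(o['clock'],p,o['tool_rot'],o['qpos'])
print(rel([.722,-.251,.345],T,p,r))
```

```text
2.25 [ 0.6544 -0.1566  0.364 ] [-3.1397 -0.4175  2.9621] [ 0.073   0.8178  0.2081  0.8228 -0.1298  1.9294  1.6202]
[-0.1679 -0.1616 -0.0326 -0.0024  0.0174  0.0032]
```

Run:
```python
from h import *
c=get_calibration('wrist');f=grab_frame('wrist');cv2.imwrite('pics/w1.png',f[:,:,::-1])
import json;json.dump({k:np.array(v).tolist() for k,v in c.items()},open('w1.json','w'))
print(c, rel([.70,-.247,.299],frame(N,U),*pose()[:2]))
```

```text
{'fovy': 65.70646984690485, 'cx': 325.540097430829, 'cy': 232.9151878455164, 'xyz': array([ 0.6417, -0.155 ,  0.5266]), 'rotation': array([-3.0312,  0.0023,  1.3904])} [-0.1671 -0.1632  0.0732 -0.0023  0.0184  0.0033]
```

View pics/w1.png

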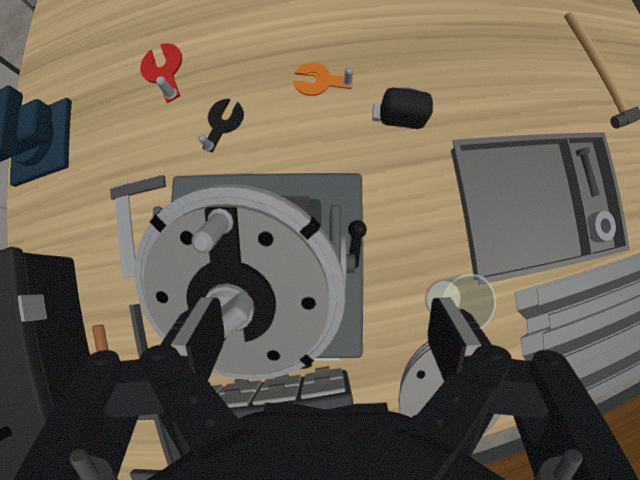

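The wrist view shows the flange with its bolt holes centred near (233,298), the pin top at (203,240) with its foot at (221,214), and the nut bar partly hidden behind the left finger. The tray corners are (453,140), (603,133), (628,248) and (472,277). I'm triangulating with the fixed views.

Run:
```python
from h import *
import json
W=json.load(open('w1.json'));S=get_calibration('scene');D=get_calibration('side')
w=lambda u,v:ray(W,u,v,True)
print('flange',tri(w(233,298),ray(S,208.9,218.7)))
for k,cam,a,b in[('topS',S,(203,240),(224.6,184.8)),('baseS',S,(221,214),(232.8,198)),('topD',D,(203,240),(462.2,222.4)),('baseD',D,(221,214),(450,241.8))]:
    print(k,tri(w(*a),ray(cam,*b)))
for p in[(173,175),(362,174),(363,357)]:print('base',plane(W,*p,(0,0,.061),fish=True))
for p in[(453,140),(603,133),(628,248),(472,277)]:print('tray',plane(W,*p,(0,0,.034),fish=True))
```

```text
flange (array([ 0.6488, -0.241 ,  0.201 ]), np.float64(0.0001796329284042496))
topS (array([ 0.6025, -0.2329,  0.2821]), np.float64(0.004985244846609317))
baseS (array([ 0.5806, -0.2317,  0.2353]), np.float64(0.003177481428904686))
topD (array([ 0.6064, -0.2337,  0.2876]), np.float64(0.003082964293018513))
baseD (array([ 0.5844, -0.2297,  0.2502]), np.float64(0.006645372715253524))
base [ 0.4742 -0.3387  0.061 ]
base [ 0.5235 -0.0864  0.061 ]
base [ 0.7546 -0.1285  0.061 ]
tray [0.4868 0.0615 0.034 ]
tray [0.5009 0.3692 0.034 ]
tray [0.707  0.3613 0.034 ]
tray [0.6853 0.0434 0.034 ]
```

>>> play_rows(deltas=[[-0.06,-0.06,0.0,0,0,0,0],[-0.11,-0.1,0.02,0,0,0,0],[-0.17,-0.16,0.04,0,0.02,0,0],[-0.17,-0.16,0.04,0,0.02,0,0],[-0.17,-0.16,0.04,0,0.02,0,0]])

```text
clock: 2.8
position: [0.7029, -0.238, 0.3265]
tool_rot: [-3.118, -0.353, 2.959]
force: [-1.0, 0.2, 0.2]
grip_width: 0.0854
finger_force: 0.0
```

Run:
```python
from h import *
import json
p,r,o=pose();print(p,r.as_matrix()@[0,0,-1],N,o['qpos'])
c=get_calibration('wrist');f=grab_frame('wrist');cv2.imwrite('pics/w2.png',f[:,:,::-1])
json.dump({k:np.array(v).tolist() for k,v in c.items()},open('w2.json','w'))
```

```text
[ 0.7029 -0.238   0.3265] [ 0.3441 -0.0391  0.9381] [ 0.4309 -0.0815  0.8988] [ 0.0727  1.0003  0.5904  0.6305 -0.3802  1.9325  1.821 ]
```

View pics/w2.png

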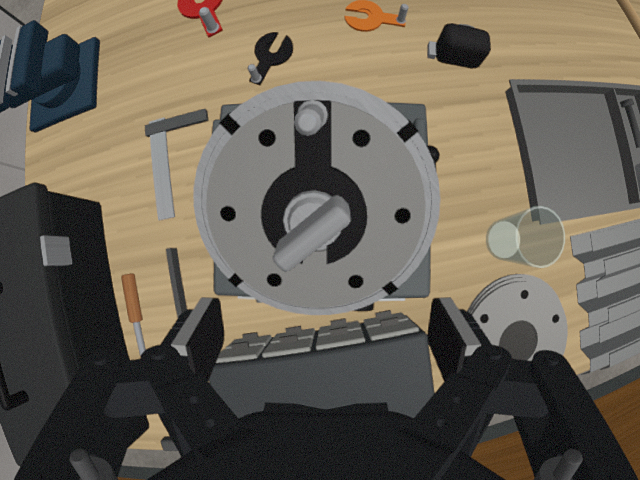

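The second wrist view looks nearly square on. The bolt holes are at (267,138), (361,138), (403,216), (356,282), (274,280) and (228,214). The pin is at (312,115), and the bar runs from about (281,262) to (343,204). I'll crop for the bar angle.

Run:
```python
from h import *
import json
a=cv2.imread('pics/w2.png')[90:290,240:400];cv2.imwrite('pics/crop2.png',cv2.resize(a,(480,600),interpolation=cv2.INTER_CUBIC))
W=json.load(open('w2.json'));W1=json.load(open('w1.json'));S=get_calibration('scene')
print(tri(ray(W,315,211.5,True),ray(W1,233,298,True)),tri(ray(W,315,211.5,True),ray(S,208.9,218.7)))
F=np.array([.6488,-.241,.201])
H=[(267,138),(361,138),(403,216),(356,282),(274,280),(228,214)]
P=np.array([plane(W,*h,F,N,fish=True) for h in H]);Y=np.cross(U,-N)
m=P.mean(0);print(m,[[round(np.linalg.norm(q-m),4),round(np.degrees(np.arctan2((q-m)@Y,(q-m)@U)),1)] for q in P])
```

```text
(array([ 0.6487, -0.2406,  0.2022]), np.float64(3.1060634290370467e-06)) (array([ 0.6488, -0.2408,  0.2012]), np.float64(0.00044183922315864263))
[ 0.6507 -0.2417  0.2   ] [[np.float64(0.0694), np.float64(29.7)], [np.float64(0.0695), np.float64(-29.9)], [np.float64(0.0697), np.float64(-90.3)], [np.float64(0.0697), np.float64(-150.2)], [np.float64(0.0694), np.float64(149.5)], [np.float64(0.0694), np.float64(89.9)]]
```

View pics/crop2.png

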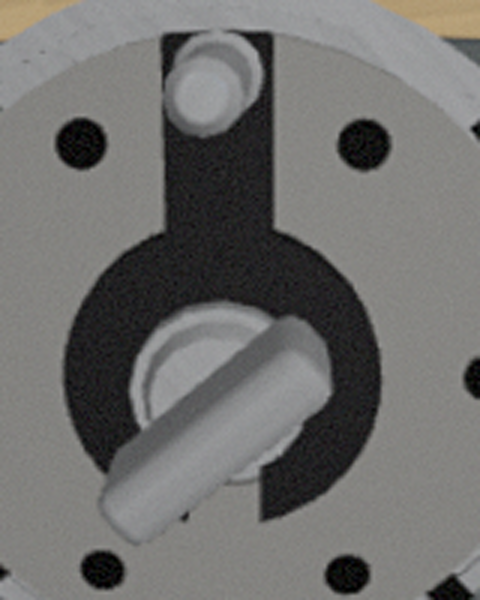

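Run:
```python
from h import *
import json
W=json.load(open('w2.json'));m=np.array([.6507,-.2417,.2]);Y=np.cross(U,-N);Y=np.cross(-N,U)
g=lambda x,y,h:plane(W,240+x/3,90+y/3,m+h*N,N,fish=True)-m
for n,x,y,h in[('loweredge',145,540,.052),('',322,408,.052),('upedge',112,485,.052),('',268,350,.052),('pintop',202,92,.058),('pinbase',222,75,.008),('tailL',165,200,.008),('tailR',273,200,.008),('tailL',164,40,.008),('tailR',272,40,.008)]:
    q=g(x,y,h);print(n,'u',q@U,'y',q@Y)
p,r,o=pose();print('tool',(p-m)@U,(p-m)@Y,(p-m)@N)
```

```text
loweredge u -0.02062840574064763 y -0.015060357681758316
 u 0.01197371086162421 y 0.024017080111234372
upedge u -0.006880028140174795 y -0.021817366413000687
 u 0.02488023103084089 y 0.012508455843543645
pintop u 0.0790175003389798 y -6.553776366932195e-05
pinbase u 0.07773432151845623 y 0.0009263434544803112
tailL u 0.04757865006286026 y -0.013001568353804904
tailR u 0.04759846248817382 y 0.012920351289785689
tailL u 0.0861995549610051 y -0.012540225893754685
tailR u 0.08604057503877371 y 0.012557912315720305
tool 0.01034616667985612 0.014126582831926056 0.13561122973102835
```

```bash
cat >> h.py <<'E'
m=np.array([.6507,-.2417,.2]); Y=np.cross(-N,U)
def tgt(u,y,h,deg):  # tool x turned deg about tool z from U
    a=np.radians(deg); return m+u*U+y*Y+h*N, frame(N,np.cos(a)*U+np.sin(a)*Y)
def show(*t):
    p,r,o=pose(); print(o['clock'],'q',o['qpos'],'F',o['force'],o['grip_width']); print('u,y,h',(p-m)@U,(p-m)@Y,(p-m)@N,'tilt',np.degrees(np.arccos(-(r.as_matrix()[:,2])@N)))
    for a in t: print(a,rel(*tgt(*a),p,r))
E
python3 - <<'E'
from h import *
show((.0,0,.085,49),(.0,0,.025,49))
E
```

```text
2.85 q [ 0.0735  0.9989  0.5838  0.6316 -0.3762  1.9326  1.8188] F [ 0.5231  1.3977 -0.2568] 0.08552233655883117
u,y,h 0.01034616667985612 0.014126582831926056 0.13561122973102835 tilt 5.857286169478372
(0.0, 0, 0.085, 49) [-0.0104 -0.0258  0.1034  0.0094  0.0499  0.4098]
(0.0, 0, 0.025, 49) [ 0.0015 -0.0228  0.2228  0.0094  0.0499  0.4098]
```

>>> play_rows(deltas=[[-0.005,-0.01,0.03,0.0,0.0,0.06,0],[-0.005,-0.02,0.06,0.0,0.01,0.12,0],[-0.01,-0.026,0.08,0.0,0.02,0.18,0],[-0.01,-0.026,0.1,0.005,0.03,0.24,0],[-0.01,-0.026,0.103,0.009,0.04,0.3,0],[-0.01,-0.026,0.103,0.009,0.05,0.36,0],[-0.01,-0.026,0.103,0.009,0.05,0.41,0],[-0.01,-0.026,0.103,0.009,0.05,0.41,0],[-0.01,-0.026,0.103,0.009,0.05,0.41,0]])

```text
clock: 3.75
position: [0.6847, -0.2481, 0.2752]
tool_rot: [-2.796, -0.294, 2.053]
force: [0.7, -0.4, 0.2]
grip_width: 0.0852
finger_force: 0.0
```

Run:
```python
from h import *
show((.0,0,.085,49),(.0,0,.025,49))
f=grab_frame('wrist');cv2.imwrite('pics/w3.png',f[:,:,::-1])
```

```text
3.75 q [ 0.1721  1.0233  0.2897  0.6518 -0.1768  1.9325  0.8904] F [ 0.6623 -0.3894  0.235 ] 0.0852290661202349
u,y,h 0.0018586214325230013 -1.5934187621803768e-05 0.08274965164312977 tilt nan
(0.0, 0, 0.085, 49) [-0.0025  0.0029 -0.0045  0.0026  0.0001  0.0027]
(0.0, 0, 0.025, 49) [-0.0024  0.0022  0.1155  0.0026  0.0001  0.0027]h.py:35: RuntimeWarning: invalid value encountered in arccos
  p,r,o=pose(); print(o['clock'],'q',o['qpos'],'F',o['force'],o['grip_width']); print('u,y,h',(p-m)@U,(p-m)@Y,(p-m)@N,'tilt',np.degrees(np.arccos(-(r.as_matrix()[:,2])@N)))
```

View pics/w3.png

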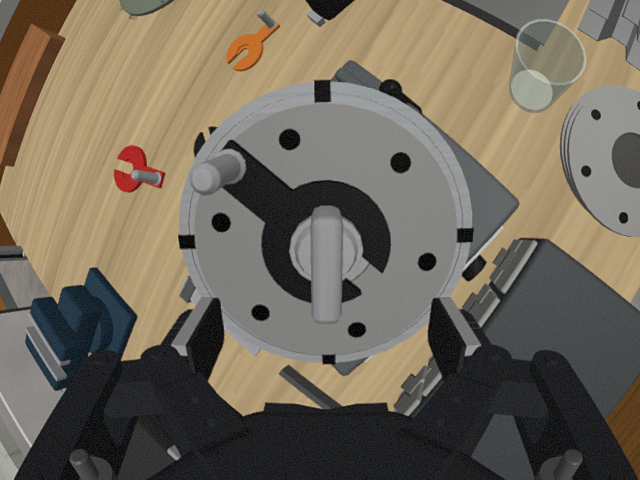

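The bar stands upright in the wrist picture at x≈326, on the principal point, so it is well aligned. I'll descend and close.

>>> play_rows(deltas=[[-0.002,0.002,0.04,0.003,0,0.003,0],[-0.002,0.002,0.08,0.003,0,0.003,0],[-0.002,0.002,0.115,0.003,0,0.003,0],[-0.002,0.002,0.115,0.003,0,0.003,0.5],[-0.002,0.002,0.115,0.003,0,0.003,1],[-0.002,0.002,0.115,0.003,0,0.003,1],[-0.002,0.002,0.115,0.003,0,0.003,1],[-0.002,0.002,0.115,0.003,0,0.003,1],[-0.002,0.002,0.115,0.003,0,0.003,1],[-0.002,0.002,0.115,0.003,0,0.003,1]], newtons=60)

```text
clock: 4.8
position: [0.6613, -0.2448, 0.2224]
tool_rot: [-2.785, -0.289, 2.041]
force: [-1.8, -0.9, 5.7]
grip_width: 0.0154
finger_force: 58.8
```

Run:
```python
from h import *
show((0,0,.025,49));print(observe()['moment'],observe()['finger_force'])
```

```text
4.8 q [ 0.1508  0.9895  0.2861  0.8556 -0.1609  1.7707  0.8931] F [-1.8256 -0.8999  5.7273] 0.01542786601984852
u,y,h -7.9316223936296e-05 -0.0010800374188288965 0.024990028128584002 tilt nan
(0, 0, 0.025, 49) [ 0.0017  0.0013 -0.     -0.0012  0.0003 -0.003 ]
[-0.1867  0.5812  0.2303] 58.762319684028625h.py:35: RuntimeWarning: invalid value encountered in arccos
  p,r,o=pose(); print(o['clock'],'q',o['qpos'],'F',o['force'],o['grip_width']); print('u,y,h',(p-m)@U,(p-m)@Y,(p-m)@N,'tilt',np.degrees(np.arccos(-(r.as_matrix()[:,2])@N)))
```

>>> play_rows(deltas=[[0,0,-0.0005,0,0,0.06,1],[0,0,-0.001,0,0,0.12,1],[0,0,-0.0015,0,0,0.18,1],[0,0,-0.002,0,0,0.24,1],[0,0,-0.0025,0,0,0.3,1],[0,0,-0.003,0,0,0.36,1],[0,0,-0.0035,0,0,0.42,1],[0,0,-0.004,0,0,0.48,1],[0,0,-0.0045,0,0,0.54,1],[0,0,-0.005,0,0,0.6,1]])

```text
clock: 5.8
position: [0.6598, -0.245, 0.2259]
tool_rot: [-2.741, 0.238, 0.878]
force: [-28.6, 6.2, 18.7]
grip_width: 0.0154
finger_force: 59.6
```

>>> play_rows(deltas=[[0,0,-0.0005,0,0,0.06,1],[0,0,-0.001,0,0,0.12,1],[0,0,-0.0015,0,0,0.18,1],[0,0,-0.002,0,0,0.24,1],[0,0,-0.0025,0,0,0.3,1],[0,0,-0.003,0,0,0.36,1],[0,0,-0.0035,0,0,0.42,1],[0,0,-0.004,0,0,0.48,1],[0,0,-0.0045,0,0,0.54,1],[0,0,-0.005,0,0,0.6,1]])

```text
clock: 6.8
position: [0.661, -0.2426, 0.2282]
tool_rot: [3.027, 0.45, -0.452]
force: [-32.6, 21.2, 21.7]
grip_width: 0.0151
finger_force: 59.6
```

>>> play_rows(deltas=[[0,0,0,0,0,0,1],[0,0,0,0,0,0,1]])

```text
clock: 7.0
position: [0.661, -0.2426, 0.2282]
tool_rot: [3.029, 0.451, -0.446]
force: [-31.6, 19.5, 22.0]
grip_width: 0.0149
finger_force: 59.8
```

```bash
python3 - <<'E' 2>/dev/null
from h import *
show((0,0,.03,193));print(observe()['moment'],observe()['finger_force'])
E
```

```text
7.0 q [-0.0217  1.1057  0.8626  0.8592 -0.571   1.849  -1.3799] F [-31.6438  19.49    21.9695] 0.014921327618200673
u,y,h 0.003085380969267455 0.0010166749750737066 0.02985374310683376 tilt nan
(0, 0, 0.03, 193) [ 0.0065  0.0005 -0.0004  0.0001  0.0049 -0.0029]
[ 4.2134  7.9051 -1.392 ] 59.829702973365784
```

>>> play_rows(deltas=[[0.006,0,0,0,0,0,1],[0.006,0,0,0,0,0,0.5],[0.006,0,0,0,0,0,0],[0.006,0,0,0,0,0,0],[0.006,0,0,0,0,0,0],[0.006,0,-0.04,0,0,0,0],[0.006,0,-0.08,0,0,0,0],[0.006,0,-0.12,0,0,0,0],[0.006,0,-0.12,0,0,0,0]])

```text
clock: 7.9
position: [0.6844, -0.2496, 0.2692]
tool_rot: [3.027, 0.443, -0.446]
force: [-0.2, -0.9, -1.8]
grip_width: 0.0852
finger_force: 0.0
```

```bash
python3 - <<'E' 2>/dev/null
from h import *
show((.0765,0,.085,180),(.0765,0,.016,180))
import json
c=get_calibration('wrist');f=grab_frame('wrist');cv2.imwrite('pics/w4.png',f[:,:,::-1])
json.dump({k:np.array(v).tolist() for k,v in c.items()},open('w4.json','w'))
E
```

```text
7.9 q [ 0.1476  1.0412  0.3803  0.6543 -0.2369  1.9322 -1.6017] F [-0.2031 -0.879  -1.797 ] 0.08518037925515574
u,y,h -0.0007254651667570819 -0.0015480694599334715 0.07736715040049583 tilt nan
(0.0765, 0, 0.085, 180) [-0.151   0.0327 -0.0148  0.0008  0.0014 -0.1114]
(0.0765, 0, 0.016, 180) [-0.1506  0.0324  0.1233  0.0008  0.0014 -0.1114]
```

View pics/w4.png

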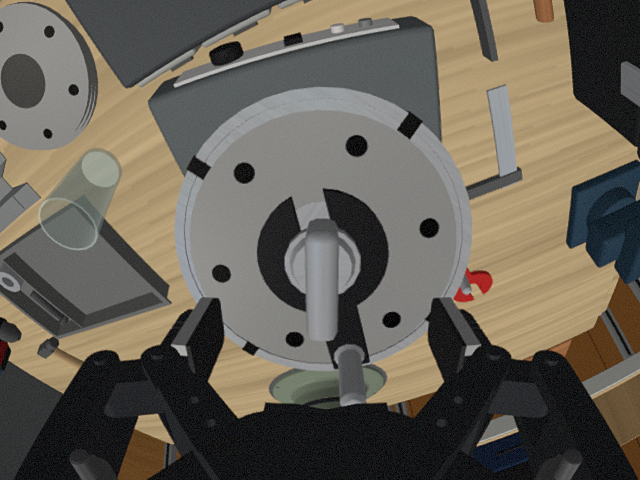

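```bash
cat >> h.py <<'E'
Zw=np.array([0,0,1.]); TD=frame(Zw,b)   # tool straight down, x away from robot
def pin(u,h,dz=0): return m+u*U+h*N-.019*Zw+dz*Zw
def go(*P,Rt=TD):
    p,r,o=pose(); print(o['clock'],'p',p,'q',o['qpos'],'F',o['force'],o['grip_width'],o['finger_force'])
    for a in P: print(rel(a,Rt,p,r))
E
python3 - <<'E'
from h import *
go(pin(.077,.105),pin(.077,.037))
p,r,o=pose();print(rel(pin(.077,.037),TD,pin(.077,.105),TD))
E
```

```text
7.95 p [ 0.6854 -0.2479  0.2707] q [ 0.151   1.0378  0.3641  0.6524 -0.2291  1.9325 -1.6058] F [-0.1584  0.4149  1.7103] 0.08524932491925352 0.0
[-0.1349  0.0322 -0.0179  0.0242  0.216  -0.1077]
[-0.1349  0.0324  0.1181  0.0242  0.216  -0.1077]
[-0.0596  0.      0.1222  0.      0.      0.    ]
```

>>> play_rows(deltas=[[-0.01,0,-0.05,0,0.03,-0.01,0],[-0.04,0.01,-0.05,0,0.06,-0.03,0],[-0.07,0.02,-0.05,0.01,0.1,-0.05,0],[-0.1,0.03,-0.04,0.02,0.14,-0.08,0],[-0.135,0.032,-0.03,0.024,0.18,-0.1,0],[-0.135,0.032,-0.018,0.024,0.216,-0.108,0],[-0.135,0.032,-0.018,0.024,0.216,-0.108,0],[-0.135,0.032,-0.018,0.024,0.216,-0.108,0]])

```text
clock: 8.75
position: [0.6269, -0.2387, 0.3087]
tool_rot: [3.138, 0.003, -0.19]
force: [0.3, -0.3, -0.1]
grip_width: 0.0852
finger_force: 0.0
```

```bash
python3 - <<'E' 2>/dev/null
from h import *
go(pin(.077,.105),pin(.077,.037))
import json
c=get_calibration('wrist');f=grab_frame('wrist');cv2.imwrite('pics/w5.png',f[:,:,::-1])
print('pin top,base px',proj(c,m+.077*U+.058*N,True),proj(c,m+.077*U+.008*N,True))
E
```

```text
8.75 p [ 0.6269 -0.2387  0.3087] q [ 0.0628  0.5608  0.3486  1.3807 -0.1896  1.2362 -1.3358] F [ 0.2943 -0.3395 -0.0586] 0.08523275835724009 0.0
[ 0.0016 -0.0029 -0.001   0.0015  0.0017 -0.0013]
[-0.0576 -0.0031  0.1215  0.0015  0.0017 -0.0013]
pin top,base px [321.0497 315.2374] [321.8653 309.3395]
```

View pics/w5.png

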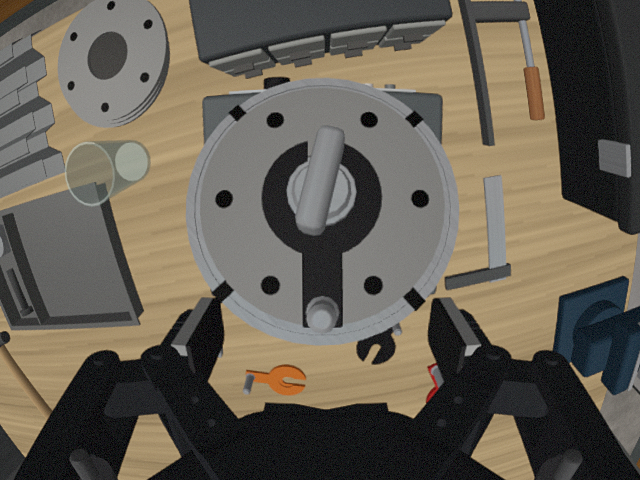

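The pin is at (321,315), exactly where predicted. I'll descend and grip it.

>>> play_rows(deltas=[[-0.02,-0.003,0.04,0.001,0.002,-0.001,0],[-0.04,-0.003,0.08,0.001,0.002,-0.001,0],[-0.058,-0.003,0.1215,0.001,0.002,-0.001,0],[-0.058,-0.003,0.1215,0.001,0.002,-0.001,0.3],[-0.058,-0.003,0.1215,0.001,0.002,-0.001,0.7],[-0.058,-0.003,0.1215,0.001,0.002,-0.001,1],[-0.058,-0.003,0.1215,0.001,0.002,-0.001,1],[-0.058,-0.003,0.1215,0.001,0.002,-0.001,1],[-0.058,-0.003,0.1215,0.001,0.002,-0.001,1],[-0.058,-0.003,0.1215,0.001,0.002,-0.001,1]], newtons=110)

```text
clock: 9.8
position: [0.5992, -0.2318, 0.2482]
tool_rot: [3.14, -0.003, -0.186]
force: [1.6, -0.9, 5.3]
grip_width: 0.0138
finger_force: 107.1
```

```bash
python3 - <<'E' 2>/dev/null
from h import *
go(pin(.077,.037),pin(.117,.037),pin(.157,.0373))
E
```

```text
9.8 p [ 0.5992 -0.2318  0.2482] q [ 0.0612  0.5541  0.3317  1.548  -0.1954  1.0693 -1.3164] F [ 1.5966 -0.8574  5.3301] 0.013847330525819324 107.08521723747253
[-0.0012  0.0004  0.0004  0.0007 -0.0013  0.0004]
[-0.073   0.0004 -0.0348  0.0007 -0.0013  0.0004]
[-0.1446  0.0004 -0.0706  0.0007 -0.0013  0.0004]
```

>>> play_rows(deltas=[[-0.009,0,-0.0046,0,0,0,1],[-0.018,0,-0.0091,0,0,0,1],[-0.027,0,-0.0135,0,0,0,1],[-0.036,0,-0.0179,0,0,0,1],[-0.045,0,-0.0223,0,0,0,1]])

```text
clock: 10.3
position: [0.5772, -0.2274, 0.2591]
tool_rot: [3.14, -0.003, -0.186]
force: [4.0, -1.4, -0.6]
grip_width: 0.0138
finger_force: 107.1
```

```bash
python3 - <<'E' 2>/dev/null
from h import *
p=pose()[0];d=p-pin(.077,.037);print('du,dy,dn',d@U,d@Y,d@N)
go(pin(.157,.0373))
E
```

```text
du,dy,dn 0.024511669092144216 0.00034301458141937027 0.0003622788229169834
10.3 p [ 0.5772 -0.2274  0.2591] q [ 0.0523  0.5065  0.3377  1.5983 -0.1836  1.0649 -1.3173] F [ 4.0135 -1.3582 -0.5597] 0.013785632643941306 107.1419370174408
[-0.0997  0.0007 -0.0488  0.0007 -0.0015  0.0005]
```

Sliding freely along the slope with only about 4 N. I'll carry on.

>>> play_rows(deltas=[[-0.011,0,-0.0054,0,0,0,1],[-0.022,0,-0.0107,0,0,0,1],[-0.033,0,-0.0161,0,0,0,1],[-0.044,0,-0.0215,0,0,0,1],[-0.055,0,-0.0268,0,0,0,1],[-0.066,0,-0.0322,0,0,0,1],[-0.077,0,-0.0376,0,0,0,1],[-0.088,0,-0.043,0,0,0,1],[-0.102,0,-0.05,0,0,0,1],[-0.102,0,-0.05,0,0,0,1]])

```text
clock: 11.3
position: [0.5257, -0.2179, 0.2842]
tool_rot: [3.14, -0.001, -0.186]
force: [-0.2, -0.9, 3.5]
grip_width: 0.0139
finger_force: 107.4
```

```bash
python3 - <<'E' 2>/dev/null
from h import *
p=pose()[0];d=p-pin(.077,.037);print('du,dy,dn',d@U,d@Y,d@N)
go(pin(.157,.0373));print(observe()['moment'])
f=grab_frame('wrist');s=grab_frame('side')
im=np.zeros((480,800,3),np.uint8);im[:360,:480]=cv2.resize(f,(480,360))
im[:400,480:]=cv2.resize(s[180:380,360:520],(320,400));cv2.imwrite('pics/w6.png',im[:,:,::-1])
E
```

```text
du,dy,dn 0.08258150038455309 0.0001160882919187157 -3.862407646224725e-05
11.3 p [ 0.5257 -0.2179  0.2842] q [ 0.0313  0.3958  0.3528  1.7029 -0.1515  1.0682 -1.3253] F [-0.2421 -0.8748  3.479 ] 0.013888005247130348 107.38051414489746
[ 0.0048  0.0002  0.0017  0.0006 -0.0007  0.0003]
[-0.1658 -0.2198 -0.055 ]
```

View pics/w6.png

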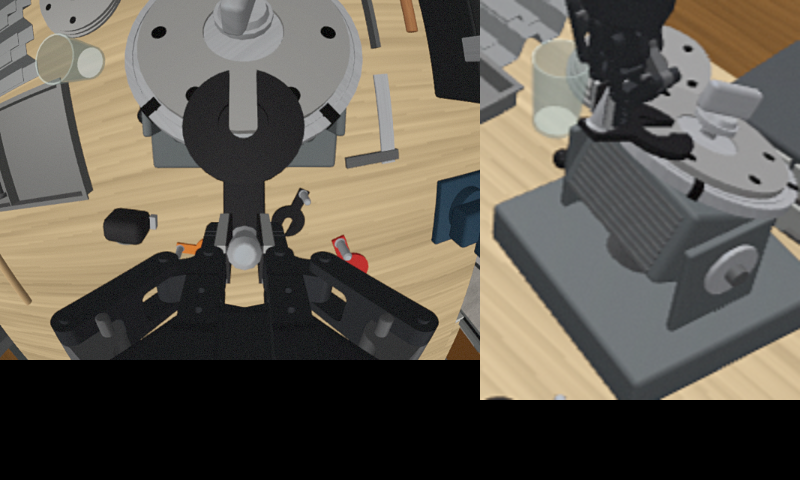

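```bash
cat >> h.py <<'E'
def disc():
    f=grab_frame('wrist'); g=cv2.cvtColor(f,cv2.COLOR_RGB2GRAY)
    k=(g<55).astype(np.uint8); k[300:]=0
    n,l,st,ce=cv2.connectedComponentsWithStats(k); i=l[200,325] or l[240,325]; print('disc bbox,centroid',st[i],ce[i])
    return f
def place(px,py,az,h):  # washer upright-pin pose: pin xy, tail direction opposite azimuth az, underside height h
    bt=np.array([np.cos(az),np.sin(az),0]); M=np.c_[U,np.cross(N,U),N]; Mt=np.c_[-bt,np.cross(Zw,-bt),Zw]
    Rf=R.from_matrix(Mt@M.T)*TD; G=np.array([px,py,h+.037]); return G+.019*Rf.as_matrix()[:,2],Rf
E
python3 - <<'E'
from h import *
disc(); go()
E
```

```text
disc bbox,centroid [  244    94   161   206 19282] [324.1638 188.0308]
11.45 p [ 0.5263 -0.218   0.2837] q [ 0.0314  0.3975  0.3526  1.7018 -0.1517  1.068  -1.3252] F [-0.3401  0.0028  5.161 ] 0.01354017993236151 107.42212057113647
```

>>> play_rows(deltas=[[0,0,-0.01,0,0,0,1],[-0.01,0,-0.03,0,0,0,1],[-0.03,0,-0.06,0,0,0,1],[-0.06,0,-0.1,0,0,0,1],[-0.08,0,-0.14,0,0,0,1],[-0.08,0,-0.16,0,0,0,1],[-0.08,0,-0.16,0,0,0,1]])

```text
clock: 12.15
position: [0.4874, -0.2105, 0.3647]
tool_rot: [3.14, -0.003, -0.186]
force: [-0.1, -0.0, -3.7]
grip_width: 0.0138
finger_force: 107.3
```

Run:
```python
from h import *
disc(); go()
p,r,o=pose(); print(o['moment'])
c=np.array([.594,.165]); az=-.066
bt=np.array([np.cos(az),np.sin(az)]); P=c-.053*bt; print(P)
for h in(.14,.004):
    t,Rf=place(*P,az,h); print(t,Rf.as_euler('xyz'),rel(t,Rf,p,r))
```

```text
disc bbox,centroid [  244    95   162   205 19890] [327.1375 192.1388]
12.2 p [ 0.4873 -0.2103  0.3635] q [ 0.0001  0.2597  0.375   1.6804 -0.0993  1.2185 -1.3588] F [-0.9978  0.1105 -3.0181] 0.013874323414316133 107.33057498931885
[ 0.0462  0.1132 -0.0407]
[0.5411 0.1685]
[0.5494 0.1679 0.1599] [ 3.1416 -0.4538 -0.066 ] [-0.0183 -0.767   0.4061  0.0137  0.2157 -0.0561]
[0.5494 0.1679 0.0239] [ 3.1416 -0.4538 -0.066 ] [-0.0187 -0.7673  0.6781  0.0137  0.2157 -0.0561]
```

>>> play_rows(deltas=[[0,-0.02,0,0,0,0,1],[0,-0.06,0,0,0.02,0,1],[0,-0.1,0,0,0.04,-0.01,1],[0,-0.15,0,0,0.06,-0.01,1],[0,-0.2,0,0,0.08,-0.02,1],[0,-0.25,0,0,0.1,-0.02,1],[-0.01,-0.3,0,0.01,0.12,-0.03,1],[-0.01,-0.35,0,0.01,0.14,-0.03,1],[-0.01,-0.4,0,0.01,0.16,-0.04,1],[-0.01,-0.45,0,0.01,0.18,-0.05,1]])

```text
clock: 13.2
position: [0.5234, 0.0136, 0.3622]
tool_rot: [3.141, -0.378, -0.078]
force: [1.1, -0.3, -4.2]
grip_width: 0.0134
finger_force: 107.7
```

```bash
cat >> h.py <<'E'
Pp=(.5411,.1685); AZ=-.066
def gp(*hs):
    p,r,o=pose(); print(o['clock'],p,o['tool_rot'],'q',o['qpos'],'F',o['force'],o['grip_width'])
    for h in hs: print(h,rel(*place(*Pp,AZ,h),p,r))
E
python3 - <<'E'
from h import *
gp(.24,.14); disc()
E
```

```text
13.2 [0.5234 0.0136 0.3622] [ 3.1411 -0.3785 -0.0782] q [-0.3711  0.0323  0.1719  1.9895  0.1406  0.7603 -1.9337] F [ 1.0726 -0.3156 -4.2134] 0.013369094816913249
0.24 [-0.0497 -0.3119  0.2001  0.0026  0.036  -0.0053]
0.14 [-0.1236 -0.312   0.386   0.0026  0.036  -0.0053]
disc bbox,centroid [  244    96   162   204 18625] [324.5616 189.8748]
```

>>> play_rows(deltas=[[-0.01,-0.04,0.02,0,0.005,0,1],[-0.02,-0.08,0.05,0,0.01,0,1],[-0.03,-0.13,0.09,0,0.015,0,1],[-0.04,-0.18,0.14,0,0.02,0,1],[-0.05,-0.23,0.19,0,0.025,0,1],[-0.06,-0.28,0.24,0,0.03,0,1],[-0.08,-0.312,0.29,0.003,0.036,-0.005,1],[-0.1,-0.312,0.34,0.003,0.036,-0.005,1],[-0.124,-0.312,0.386,0.003,0.036,-0.005,1],[-0.124,-0.312,0.386,0.003,0.036,-0.005,1]])

```text
clock: 14.25
position: [0.5474, 0.1661, 0.157]
tool_rot: [3.137, -0.449, -0.064]
force: [0.1, 0.5, -3.2]
grip_width: 0.0136
finger_force: 107.7
```

Run:
```python
from h import *
gp(.14,.05,.006,.002); disc()
import json
# where do tray walls appear? predicted vs. measured floor/wall check from scene camera
S=get_calibration('scene'); f=grab_frame('scene'); cv2.imwrite('pics/s7.png',f[:,:,::-1])
```

```text
14.25 [0.5474 0.1661 0.157 ] [ 3.137  -0.4486 -0.0641] q [-0.877   0.4475  0.4265  2.1771  0.3628  0.1881 -2.5028] F [ 0.0913  0.4978 -3.1634] 0.013614271150378825
0.14 [ 0.006  -0.0039 -0.0037  0.0018  0.0025  0.0008]
0.05 [-0.0721 -0.0046  0.1585  0.0018  0.0025  0.0008]
0.006 [-0.1103 -0.005   0.2378  0.0018  0.0025  0.0008]
0.002 [-0.1137 -0.005   0.245   0.0018  0.0025  0.0008]
disc bbox,centroid [  244    96   161   204 18742] [324.6104 189.8182]
```

```bash
cat >> h.py <<'E'
def via(steps,pv=None):  # steps: (px,py,az,h)
    p,r,o=pose(); print(o['clock'],p,'q',o['qpos'],'F',o['force'],o['grip_width'])
    for s_ in steps: print(s_,rel(*place(*s_),p,r))
E
python3 - <<'E'
from h import *
via([(.55,.168,0,.2),(.56,.168,.25,.22),(.57,.168,.5,.22),(.58,.168,.75,.22),(.59,.168,1.0,.22)])
E
```

```text
14.35 [0.5495 0.1662 0.1605] q [-0.8735  0.4415  0.4247  2.1736  0.3641  0.1917 -2.5027] F [-0.1458 -0.1454 -3.1392] 0.013771301064421829
(0.55, 0.168, 0, 0.2) [ 0.0676 -0.0047 -0.0993  0.0143  0.0007 -0.0288]
(0.56, 0.168, 0.25, 0.22) [ 0.1023 -0.0101 -0.1269  0.0665  0.0007 -0.1361]
(0.57, 0.168, 0.5, 0.22) [ 0.1187 -0.0152 -0.1189  0.1188  0.0007 -0.2435]
(0.58, 0.168, 0.75, 0.22) [ 0.1342 -0.0198 -0.1113  0.171   0.0007 -0.3508]
(0.59, 0.168, 1.0, 0.22) [ 0.1491 -0.0235 -0.1041  0.2233  0.0007 -0.4581]
```

>>> play_rows(deltas=[[0.025,0,-0.04,0.004,0,-0.008,1],[0.055,-0.004,-0.08,0.014,0,-0.029,1],[0.085,-0.007,-0.12,0.04,0,-0.08,1],[0.102,-0.01,-0.127,0.066,0.001,-0.136,1],[0.11,-0.0125,-0.123,0.093,0.001,-0.19,1],[0.119,-0.015,-0.119,0.119,0.001,-0.243,1],[0.127,-0.0175,-0.115,0.145,0.001,-0.297,1],[0.134,-0.02,-0.111,0.171,0.001,-0.351,1],[0.142,-0.022,-0.108,0.197,0.001,-0.404,1],[0.149,-0.0235,-0.104,0.223,0.001,-0.458,1]])

```text
clock: 15.35
position: [0.5954, 0.1735, 0.2431]
tool_rot: [3.137, -0.458, 0.979]
force: [0.1, 0.0, -5.2]
grip_width: 0.0132
finger_force: 108.2
```

Run:
```python
from h import *
via([(.59,.168,1.0,.22),(.60,.165,1.3,.22),(.61,.163,1.6,.22),(.62,.162,1.9,.22),(.63,.16,2.2,.22)]);disc()
```

```text
15.35 [0.5954 0.1735 0.2431] q [ 0.2439  0.4313 -0.6082  1.8849 -0.0889  0.5365 -0.8005] F [ 0.0822  0.0159 -5.1708] 0.013155214690368367
(0.59, 0.168, 1.0, 0.22) [-0.0014 -0.0033  0.0063  0.0066 -0.0022 -0.009 ]
(0.6, 0.165, 1.3, 0.22) [ 0.0034  0.0118  0.0087  0.0697 -0.0019 -0.1376]
(0.61, 0.163, 1.6, 0.22) [ 0.0084  0.0261  0.0113  0.1327 -0.0015 -0.2662]
(0.62, 0.162, 1.9, 0.22) [ 0.0138  0.0403  0.014   0.1957 -0.0011 -0.3949]
(0.63, 0.16, 2.2, 0.22) [ 0.0169  0.0567  0.0156  0.2587 -0.0007 -0.5235]
disc bbox,centroid [  237    96   168   204 16505] [329.8258 198.1739]
```

>>> play_rows(deltas=[[0,0.003,0.007,0.03,-0.002,-0.06,1],[0.002,0.008,0.008,0.055,-0.002,-0.11,1],[0.004,0.013,0.009,0.08,-0.002,-0.16,1],[0.006,0.018,0.01,0.105,-0.002,-0.21,1],[0.008,0.024,0.011,0.13,-0.002,-0.26,1],[0.01,0.03,0.012,0.155,-0.001,-0.31,1],[0.012,0.036,0.013,0.18,-0.001,-0.36,1],[0.014,0.042,0.014,0.205,-0.001,-0.415,1],[0.015,0.049,0.015,0.23,-0.001,-0.468,1],[0.017,0.057,0.016,0.259,-0.001,-0.523,1]])

```text
clock: 16.4
position: [0.6253, 0.1661, 0.2385]
tool_rot: [-3.137, -0.452, 2.193]
force: [0.1, 1.3, -3.6]
grip_width: 0.0133
finger_force: 108.3
```

Run:
```python
from h import *
via([(.63,.16,2.2,.22),(.635,.16,2.5,.2),(.64,.16,2.8,.17),(.647,.16,3.08,.14)]);disc()
```

```text
16.4 [0.6253 0.1661 0.2385] q [ 0.3145  0.8242 -0.8737  1.333   0.1638  1.3221  0.1716] F [ 0.1183  1.2561 -3.6412] 0.013293265099600944
(0.63, 0.16, 2.2, 0.22) [ 0.0024  0.0003 -0.002  -0.0009  0.0009 -0.0029]
(0.635, 0.16, 2.5, 0.2) [-0.021   0.0037  0.0311  0.0618  0.0005 -0.1317]
(0.64, 0.16, 2.8, 0.17) [-0.0544  0.0076  0.0816  0.1245  0.0002 -0.2605]
(0.647, 0.16, 3.08, 0.14) [-0.0908  0.0158  0.1305  0.1831 -0.0001 -0.3807]
disc bbox,centroid [  244    94   161   206 18944] [324.0025 189.4912]
```

>>> play_rows(deltas=[[-0.006,0,0.008,0.02,0,-0.044,1],[-0.014,0.002,0.02,0.04,0,-0.088,1],[-0.021,0.004,0.031,0.062,0,-0.132,1],[-0.032,0.005,0.048,0.083,0,-0.175,1],[-0.043,0.006,0.065,0.104,0,-0.218,1],[-0.054,0.008,0.082,0.125,0,-0.26,1],[-0.066,0.01,0.098,0.145,0,-0.3,1],[-0.078,0.013,0.114,0.165,0,-0.34,1],[-0.091,0.016,0.131,0.183,0,-0.381,1],[-0.091,0.016,0.131,0.183,0,-0.381,1]])

```text
clock: 17.45
position: [0.6377, 0.1629, 0.158]
tool_rot: [3.14, -0.455, 3.08]
force: [-0.3, -1.0, -2.9]
grip_width: 0.0136
finger_force: 108.2
```

Run:
```python
from h import *
P=(.647,.16,3.076)
via([P+(.14,),P+(.06,),P+(.012,),P+(.005,),P+(.001,)]);disc()
W=get_calibration('wrist');f=grab_frame('wrist');cv2.imwrite('pics/w8.png',f[:,:,::-1])
# tray inner wall tops predicted vs edges: brightness along rows of the predicted compartment corners
g=cv2.cvtColor(f,cv2.COLOR_RGB2GRAY)
for n,q in dict(A=(.4873,.0609,.034),D=(.6864,.0507,.034),B=(.5033,.3684,.034),C=(.7108,.3573,.034)).items(): print(n,proj(W,q,True))
hsv=cv2.cvtColor(f,cv2.COLOR_RGB2HSV); wood=((hsv[...,1]>60)&(hsv[...,2]>120)).astype(np.uint8)
for r_ in (60,100,140,180,220,260): 
    d=np.flatnonzero(np.diff(wood[r_].astype(int))); print(r_,d[:1],[int(x) for x in d if True][:14])
```

```text
17.45 [0.6377 0.1629 0.158 ] q [ 0.1269  1.0529 -0.9106  1.0963  0.4815  1.6596  0.8495] F [-0.3346 -1.0061 -2.926 ] 0.013589135624700726
(0.647, 0.16, 3.076, 0.14) [-0.0002 -0.0046 -0.0045  0.0002 -0.0005  0.0017]
(0.647, 0.16, 3.076, 0.06) [-0.0705 -0.0049  0.1393  0.0002 -0.0005  0.0017]
(0.647, 0.16, 3.076, 0.012) [-0.1127 -0.005   0.2255  0.0002 -0.0005  0.0017]
(0.647, 0.16, 3.076, 0.005) [-0.1189 -0.0051  0.2381  0.0002 -0.0005  0.0017]
(0.647, 0.16, 3.076, 0.001) [-0.1224 -0.0051  0.2453  0.0002 -0.0005  0.0017]
disc bbox,centroid [  244    96   161   204 18808] [324.0338 189.7141]
A [199.1501 127.2235]
D [192.5195 362.0548]
B [533.1908 130.08  ]
C [551.3606 354.8344]
60 [110] [110, 175, 559, 562]
100 [3] [3, 13, 118, 183, 289, 304, 341, 358, 579, 581, 582, 617]
140 [197] [197, 538]
180 [58] [58, 194, 546, 612]
220 [70] [70, 192, 551, 629]
260 [63] [63, 191, 555]
```

>>> play_rows(deltas=[[-0.015,-0.002,0.03,0,0,0,1],[-0.03,-0.005,0.06,0,0,0.002,1],[-0.05,-0.005,0.1,0,0,0.002,1],[-0.07,-0.005,0.139,0,0,0.002,1],[-0.085,-0.005,0.17,0,0,0.002,1],[-0.1,-0.005,0.2,0,0,0.002,1],[-0.11,-0.005,0.22,0,0,0.002,1],[-0.115,-0.005,0.23,0,0,0.002,1],[-0.117,-0.005,0.234,0,0,0.002,1],[-0.117,-0.005,0.234,0,0,0.002,1]])

```text
clock: 18.55
position: [0.6387, 0.1605, 0.0274]
tool_rot: [3.14, -0.456, 3.076]
force: [0.4, -0.4, -3.2]
grip_width: 0.014
finger_force: 108.3
```

Run:
```python
from h import *
P=(.647,.16,3.076)
via([P+(.007,),P+(.003,),P+(.001,)]);print(observe()['moment']);disc()
```

```text
18.55 [0.6387 0.1605 0.0274] q [ 0.1219  1.1954 -0.8638  1.138   0.5571  1.4987  0.8549] F [ 0.4406 -0.3538 -3.1889] 0.013985355077736513
(0.647, 0.16, 3.076, 0.007) [-0.0003  0.0002  0.0009  0.0009 -0.001   0.0001]
(0.647, 0.16, 3.076, 0.003) [-0.0038  0.0001  0.0081  0.0009 -0.001   0.0001]
(0.647, 0.16, 3.076, 0.001) [-0.0056  0.0001  0.0116  0.0009 -0.001   0.0001]
[-0.0071 -0.9406 -0.0111]
disc bbox,centroid [  244    95   161   205 17729] [324.3716 186.9238]
```

>>> play_rows(deltas=[[-0.001,0,0.002,0,0,0,1],[-0.002,0,0.004,0,0,0,1],[-0.003,0,0.006,0,0,0,1],[-0.0035,0,0.007,0,0,0,1],[-0.0035,0,0.007,0,0,0,1]])

```text
clock: 19.1
position: [0.6385, 0.1603, 0.0231]
tool_rot: [3.14, -0.456, 3.076]
force: [-0.3, 0.0, -3.8]
grip_width: 0.0137
finger_force: 108.3
```

>>> play_rows(deltas=[[-0.001,0,0.002,0,0,0,1],[-0.0015,0,0.003,0,0,0,1],[-0.002,0,0.004,0,0,0,1],[-0.002,0,0.004,0,0,0,1]])

```text
clock: 19.5
position: [0.6385, 0.1603, 0.0208]
tool_rot: [3.14, -0.457, 3.076]
force: [0.5, 0.5, -4.1]
grip_width: 0.0135
finger_force: 108.3
```

>>> play_rows(deltas=[[-0.0007,0,0.0015,0,0,0,1],[-0.0015,0,0.003,0,0,0,1],[-0.0015,0,0.003,0,0,0,1]])

```text
clock: 19.8
position: [0.6386, 0.1603, 0.0194]
tool_rot: [3.14, -0.456, 3.076]
force: [0.2, -0.4, -0.8]
grip_width: 0.014
finger_force: 109.1
```

>>> play_rows(deltas=[[-0.0007,0,0.0015,0,0,0,1],[-0.0015,0,0.003,0,0,0,1],[-0.0015,0,0.003,0,0,0,1]])

```text
clock: 20.1
position: [0.6386, 0.1604, 0.0192]
tool_rot: [3.14, -0.457, 3.076]
force: [-3.5, -4.6, 16.9]
grip_width: 0.0135
finger_force: 110.4
```

Touchdown on the floor. I'll ease off, open, and withdraw.

>>> play_rows(deltas=[[0.0007,0,-0.0015,0,0,0,1],[0.0007,0,-0.0015,0,0,0,0.7],[0.0007,0,-0.0015,0,0,0,0.3],[0.0007,0,-0.0015,0,0,0,0],[0.0007,0,-0.0015,0,0,0,0],[0.0007,0,-0.0015,0,0,0,0],[0.0007,0,-0.03,0,0,0,0],[0.0007,0,-0.08,0,0,0,0],[0.0007,0,-0.14,0,0,0,0],[0.0007,0,-0.2,0,0,0,0]])

```text
clock: 21.1
position: [0.683, 0.1572, 0.1096]
tool_rot: [3.139, -0.456, 3.076]
force: [-0.3, -0.1, 0.1]
grip_width: 0.0856
finger_force: 0.0
```

>>> play_rows(deltas=[[0,0,-0.08,0,0,0,0],[0,0,-0.08,0,0,0,0],[0,0,-0.08,0,0,0,0]])

```text
clock: 21.4
position: [0.7004, 0.1565, 0.1448]
tool_rot: [3.139, -0.455, 3.076]
force: [-0.5, -0.4, 0.2]
grip_width: 0.0856
finger_force: 0.0
```

Run:
```python
from h import *
p,r,o=pose();print(o['clock'],p,o['qd'],o['force'],o['grip_width'])
W=get_calibration('wrist');S=get_calibration('scene');
def comp(f,seed):
    g=cv2.cvtColor(f,cv2.COLOR_RGB2GRAY);k=(g<60).astype(np.uint8)
    n,l,st,ce=cv2.connectedComponentsWithStats(k);u,v=np.round(seed).astype(int)
    pa=l[v-12:v+13,u-12:u+13];i=np.bincount(pa[pa>0]).argmax() if (pa>0).any() else 0
    return k*(l==i),st[i],ce[i]
T=np.array([np.cos(3.076),np.sin(3.076)])   # disc direction from pin
D=np.r_[np.array([.647,.16])+.076*T,.011];print('expected disc',D)
for n,c,fi in(('wrist',W,True),('scene',S,False)):
    f=grab_frame(n); e=proj(c,D,fi); k,st,ce=comp(f,proj(c,np.r_[D[:2]-.025*T,.011],fi))
    print(n,e,st,ce)
    pts=np.argwhere(k)[:,::-1]; Q=np.array([plane(c,*q,(0,0,.011),fish=fi)[:2] for q in pts])
    print(' extent along/across',np.ptp((Q-D[:2])@T),((Q-D[:2])@T).min(),((Q-D[:2])@T).max(),((Q-D[:2])@[-T[1],T[0]]).min(),((Q-D[:2])@[-T[1],T[0]]).max())
```

```text
21.4 [0.7004 0.1565 0.1448] [ 0.0076  0.0223  0.0098  0.0439  0.0011 -0.0165 -0.0035] [-0.5403 -0.3896  0.1793] 0.08559117331878603
expected disc [0.5712 0.165  0.011 ]
wrist [326.1215 142.1093] [ 278  105   93  140 6194] [324.3321 159.4985]
 extent along/across 0.12398551354017573 -0.08758139519246988 0.03640411834770585 -0.03778574909138608 0.04143731942944144
scene [346.694  353.8351] [317 341  47  38 794] [342.694 358.267]
 extent along/across 0.12403314924580047 -0.08859300858902151 0.03544014065677896 -0.042636028259294335 0.037785893526500684
```

The washer outline, measured on the floor plane from both cameras, comes out at 124 x 80 mm where flat would be 126 x 80 mm. It lies flat inside the compartment.

```bash
python3 -c "
from workcell import *
print(job_done())"
```

```text
the job is handed in; nothing more can be done
None
```

I turned the nut about 2.5 rad clockwise, drew the C-washer out by its pin, and laid it flat, pin up, in the tray's large compartment. I handed the job in at about 21.5 s; no verdict came back.

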